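Set the announcer's place around the script rest

ROBOT

A 6-joint arm with a two-finger parallel gripper is mounted at the origin on the work surface. World frame = base frame: x ahead of the robot, y to its left, z up, the work surface at z = 0. Lengths are in mm, angles in rad, forces in N, time in s.
With the tool pointing down it reaches from about 325 to 750 mm from the base axis. Payload 7.6 kg.
Tool frame: the origin (TCP) lies midway between the tips of the shut fingers; the grasp point (between the pads) lies 19 mm behind it; z points along the fingers, y is the direction in which the jaws open and shut (so a half turn about z gives the same grasp; the last joint's range is limited). The gripper opens to 85 mm and grips with 20 to 120 N. Pads are 22 mm wide; open, the fingers measure 114 mm over their backs; the gripper's body (76 mm by 85 mm) begins 54 mm behind the grasp point. The pads swing forward as they close: fully open they stand 13 mm farther back than shut.
Start: joints at [-1.3, 0.052, 1.401, -0, 1.689, -0.07], TCP at [175.502, -494.818, 231.323] pointing down, gripper open.
Joint ranges: [-2.9, 2.9], [-0.91, 2.17], [0.12, 2.37], [-1.06, 4.2], [0.26, 2.73], [-2.93, 2.93]. Speed limits (rad/s): [2.57, 2.57, 3.01, 3.14, 3.14, 3.14].

INTERFACE

Orientations are given as a rotation vector (axis times angle).
In Python, from workcell import arm gives the robot as it stands.
- The arm moves only by the tool send_rows, never from a script. Its argument "series" is a list of rows, each a list of 7 numbers: the shift along the tool's x, y, z in m, then the turn, a rotation vector about the tool's x, y, z in rad, then the closure, from -1 (fully open) to 1 (shut). In form: [[dx, dy, dz, ax, ay, az, jaw], ...]. A call has 1 to 12 rows; each row is the pose to reach, as a shift and turn from the pose measured when the call began, along the tool's axes at that moment; what a row does not reach only later rows make up. A row lasts 1/8 s, in which the tool goes at most 62.5 mm and 10.7 degrees, less where a joint would pass 70% of its speed; a pose out of reach is approached as far as the arm can. A call with a gripper value outside its range is refused whole. The fingers move at their own pace and stop on an object; "force" is the grip in N (left out, the last holds). Time passes only in rows, so rows that repeat a pose let the fingers close. It gives the time, the measured TCP pose, the force and the opening at its end, in the units of the state.
- arm.get_obs(): the state, without advancing time (a new reading comes with each control period).
- arm.capture(name): name is "side" or "top" or "wrist"; returns a dict with "frame" (420x560x3 uint8, red, green, blue), "depth" (420x560 float32, mm along the optical axis (not along the pixel's ray), 0 where there is no reading), "K" (3x3 intrinsics, pixels), "k1" (the pictures are not rectified: a ray, as slopes to the right and down, at radius r is drawn at 1 + k1 r^2 times it, then the intrinsics apply), "rvec" (rotation vector, rad) and "tvec" (3), from world to camera coordinates, as OpenCV has them; the wrist camera has in their place "tool_from_camera" (4x4, takes a point from camera to tool coordinates, whose origin is the TCP and whose axes are the flange's). Camera axes: x right, y down, z forward; pixel columns grow to the right and rows downward; lengths in mm; the calibration is good to about 2 mm. A picture is of the moment at which its call begins: read the wrist's pose just before it.
- arm.hand_in(): hands the job in, once; it reports no verdict.
The state is a dict: "clock": time; "joint_positions": joint angles; "qd": joint speeds; "joint_torque": joint torques, N m; "tcp_pos": TCP position; "tool_rot": TCP orientation; "ft_force": force on the tool from outside, world axes, zero at the start; "torque": the same for the moment, N m; "width": opening from 0.0 (shut) to 1.0 (fully open).
Only numpy, scipy, OpenCV 4.12 (cv2) and the standard library are available. Lean on these libraries where they do the work, as an engineer would, in place of code of your own. Each camera call takes 0.05 s, during which the arm holds its last target. There are 200 camera calls.

TASK

Set up the announcer's place: stand the microphone on the pad behind the script rest, the talk-key box on the pad at the side of the rest where the fader desk is, the signal lamp on the round seat on top of the box's tall part, and the clock on the pad at the rest's other side. Centre each on its pad or seat, and turn the clock and the talk-key box to face the reader squarely, just as the rest does. Knock nothing over and leave the pen cup where it stands.

Things in the scene. Friction and masses are not known exactly. Their poses are not given: they have to be found in the camera images.
- rest: low dark-metal reading easel with a blank sheet on its slope, 130 mm deep (x), 160 wide (y), 90 tall at the back, fixed. Origin: centre of its underside. Its lip and low edge are at its -x side, where the reader sits (roughly the robot's side); +x is 'behind'; +y its left as the reader sees it. Yaw within 0.2 rad. Side pads lie some 175 mm from its origin, the rear one 155 mm.
- pad_a: one of three identical round flat black rubber pads lying on the desk, 110 mm across and 3 mm thick, fixed. Origin: centre of its underside, on the desk. One pad lies behind the script rest, one at its left and one at its right; which of pad_a, pad_b and pad_c is which changes from start to start.
- pad_b: one of three identical round flat black rubber pads lying on the desk, 110 mm across and 3 mm thick, fixed. Origin: centre of its underside, on the desk. One pad lies behind the script rest, one at its left and one at its right; which of pad_a, pad_b and pad_c is which changes from start to start.
- pad_c: one of three identical round flat black rubber pads lying on the desk, 110 mm across and 3 mm thick, fixed. Origin: centre of its underside, on the desk. One pad lies behind the script rest, one at its left and one at its right; which of pad_a, pad_b and pad_c is which changes from start to start.
- mic: desk microphone standing upright, 140 mm tall: round dark base 70 mm across and 15 mm high, thin stem 12 mm across, upright grey head 34 mm across whose straight sides run from 96 to 130 mm above the foot. 0.25 to 0.45 kg, most of it in the base. Origin: centre of its underside; z up; it may be turned any way.
- clock: wooden wedge-shaped desk clock, 60 mm deep (x), 56 wide (y), 60 tall: a white round dial on the sloping front, which looks up and to its -x side; the upright back part, 24 mm deep and full height, is at x +6 to +30 mm. Flat parallel sides at y -28 and +28 mm, to be gripped across y. 0.15 to 0.3 kg. Origin: centre of its underside; z up.
- talkbox: talk-key box, aluminium, 92 mm deep (x), 58 wide (y). Front (-x side): a ledge 18 mm high with two white keys 5 mm higher. Tall part: 58 x 58 mm, 38 high, at x -12 to +46 mm; its flat top bears a round dark lamp seat 48 mm across, centred at x +17 mm, y 0. Flat parallel sides at y -29 and +29 mm, grip across y. 0.2 to 0.4 kg. Origin: centre of the underside of the whole foot; z up.
- lamp: signal lamp: round black foot 44 mm across and 14 mm high with a white upright dome 38 mm across, straight-sided from 14 to 42 mm and 56 mm tall in all. 0.06 to 0.12 kg. Origin: centre of its underside; z up; it may be turned any way.
- faders: fader desk: a grey mixing unit 280 mm (x) by 220 mm (y), 50 to 80 mm tall, with five white fader caps on its top, fixed, near one end of the desk, to the rest's left or right. Origin: centre of its underside. (The plain black box at the other end is a player, and not part of the job.)
- cup: steel pen cup holding three pencils, 72 mm across, 140 mm tall with the pencils, loose, standing beyond the rear pad; to be left alone. Origin: centre of its underside.
Things that resemble listed ones, but are neither listed nor needed, are in the scene too. What is shaped like the clock but blue is not meant. What is shaped like the rest but blue is not meant.

How it is judged (in metres and radians):
At the end, for the whole second after the job is handed in: Microphone on the rear pad, box on the side pad by the fader desk, clock on the opposite one, each upright within 15 mm of the pad centre; box and clock within 0.35 rad of the rest's yaw; lamp upright on the box, within 12 mm of the seat centre in box x and y; all released and at rest ((horizontal distance between mic and pad_a below 0.015 m or horizontal distance between mic and pad_b below 0.015 m or horizontal distance between mic and pad_c below 0.015 m) and height (world z) of mic between 0.0005 and 0.0055 m and angle between each of mic, talkbox, clock, lamp's own z axis and vertical below 0.09 rad and x of mic in the frame of rest above 0.1 m and (horizontal distance between talkbox and pad_a below 0.015 m or horizontal distance between talkbox and pad_b below 0.015 m or horizontal distance between talkbox and pad_c below 0.015 m) and height (world z) of talkbox between 0.0005 and 0.0055 m and angle between the x axis of each of talkbox, clock and the x axis of rest, either way round below 0.35 rad and (horizontal distance between clock and pad_a below 0.015 m or horizontal distance between clock and pad_b below 0.015 m or horizontal distance between clock and pad_c below 0.015 m) and height (world z) of clock between 0.0005 and 0.0055 m and ((world y of faders above 0 m and (y of talkbox in the frame of rest above 0.1 m and y of rest in the frame of talkbox below -0.1 m) and (y of clock in the frame of rest below -0.1 m and y of rest in the frame of clock above 0.1 m)) or (world y of faders below 0 m and (y of talkbox in the frame of rest below -0.1 m and y of rest in the frame of talkbox above 0.1 m) and (y of clock in the frame of rest above 0.1 m and y of rest in the frame of clock below -0.1 m))) and x of lamp in the frame of talkbox between 0.005 and 0.029 m and y of lamp in the frame of talkbox between -0.012 and 0.012 m and z of lamp in the frame of talkbox between 0.035 and 0.041 m and linear speed of each of mic, clock, talkbox, lamp below 0.02 m/s and angular speed of each of mic, clock, talkbox, lamp below 0.2 rad/s); the robot touches nothing.
It fails at once if the microphone, clock, talk-key box or lamp is tipped over (angle between any of mic, clock, talkbox, lamp's own z axis and vertical above 0.7 rad).
It fails at once if the pen cup is disturbed (shifted by more than 20 mm or tipped) (distance of cup from where it was at the start of the episode above 0.02 m or angle between cup's own z axis and vertical above 0.35 rad).
It also fails if it takes over 109 s, if anything falls off the work surface, if the arm or the gripper's body presses on something with over 40 N, if the wrist force passes 120 N, or if a joint passes its speed limit or range.

## Working session

There is one attempt and no reset: what is moved stays moved. The work goes in short steps, Python scripts to look and compute and a tool call to move; the robot and the scene stay as the last step left them, time stands still between calls to the robot, and variables do not carry over. Pictures are saved under pics/ and viewed, about 12 in all and at most 16, crops included, and the job is handed in when it is done.

Besides the shell and the picture viewer there is one more tool, called after "Emit:" as a command line: name --pt "numbers of a row" for each row, then --argument value for the rest. send_rows: Moves the arm, as the interface text tells. Its arguments: {"type":"object","properties":{"series":{"type":"array","items":{"type":"array","items":{"type":"number"}}},"force":{"type":"number"}},"required":["series"]}

```bash
mkdir -p pics; cat > h.py <<'E'
import numpy as np, cv2
from scipy.spatial.transform import Rotation as R
from workcell import arm
def snap(name):
    o=arm.get_obs(); c=arm.capture(name)
    if name=="wrist":
        T=np.eye(4);T[:3,:3]=R.from_rotvec(o["tool_rot"]).as_matrix();T[:3,3]=o["tcp_pos"]
        M=T@np.array(c["tool_from_camera"])
    else:
        M=np.eye(4);Rm=R.from_rotvec(np.ravel(c["rvec"])).as_matrix();M[:3,:3]=Rm.T;M[:3,3]=-Rm.T@np.ravel(c["tvec"])
    c["M"]=M;return c
def rays(c,uv):
    k=float(np.ravel(c["k1"])[0]);d=np.array([k,0,0,0,0.])
    return cv2.undistortPoints(np.float64(uv).reshape(-1,1,2),np.array(c["K"]),d,).reshape(-1,2)
def onplane(c,uv,z):
    s=rays(c,uv);D=np.c_[s,np.ones(len(s))]@c["M"][:3,:3].T;o=c["M"][:3,3]
    return o+D*((z-o[2])/D[:,2])[:,None]
def cloud(c):
    h,w=c["depth"].shape;u,v=np.meshgrid(np.arange(w),np.arange(h))
    s=rays(c,np.c_[u.ravel(),v.ravel()]);z=c["depth"].ravel()[:,None]
    P=np.c_[s*z,z]@c["M"][:3,:3].T+c["M"][:3,3]
    P[z[:,0]==0]=np.nan
    return P.reshape(h,w,3)
def save(c,fn,box=None,s=1):
    f=c["frame"][...,::-1]
    if box: f=f[box[1]:box[3],box[0]:box[2]]
    cv2.imwrite(fn,cv2.resize(f,None,fx=s,fy=s,interpolation=cv2.INTER_CUBIC))
E
python3 - <<'E'
from h import *
import pickle
t=snap("top");s=snap("side");pickle.dump((t,s),open("c0.pkl","wb"))
save(t,"pics/top0.png",s=1.4);save(s,"pics/side0.png",s=1.2)
for c in(t,s):print(c["M"].round(2),c["K"],c["k1"])
print(arm.get_obs())
E
```

```text
[[ 2.00000e-02 -9.90000e-01  1.70000e-01  2.70390e+02]
 [-1.00000e+00 -2.00000e-02  0.00000e+00 -9.00000e-02]
 [-0.00000e+00 -1.70000e-01 -9.90000e-01  1.42162e+03]
 [ 0.00000e+00  0.00000e+00  0.00000e+00  1.00000e+00]] [[410.1385176    0.         282.73818513]
 [  0.         410.1385176  208.4055406 ]
 [  0.           0.           1.        ]] -0.07416678840167824
[[ 8.30000e-01 -3.50000e-01  4.40000e-01 -2.05610e+02]
 [-5.60000e-01 -5.20000e-01  6.40000e-01 -1.05966e+03]
 [ 0.00000e+00 -7.70000e-01 -6.30000e-01  1.09287e+03]
 [ 0.00000e+00  0.00000e+00  0.00000e+00  1.00000e+00]] [[460.9340446    0.         272.66869669]
 [  0.         460.9340446  211.60832483]
 [  0.           0.           1.        ]] -0.04763305749204237
{'clock': 0.1, 'joint_positions': array([-1.30030417e+00,  5.27694484e-02,  1.40161707e+00,  4.31939711e-05,
        1.68861974e+00, -7.02885727e-02]), 'qd': array([ 0.00049224, -0.00066391, -0.00263617,  0.00087478, -0.00058159,
       -0.00031977]), 'joint_torque': array([ 2.01391224e-03, -3.82580745e+01, -3.60985637e+01, -1.44519055e-05,
        4.80743314e-03, -1.99984311e-05]), 'tcp_pos': array([ 175.43307673, -494.5336225 ,  230.56201509]), 'tool_rot': array([-3.09470642e+00, -5.32479261e-01,  1.54786497e-04]), 'ft_force': array([-0.06553272,  0.25184009, -0.57303569]), 'torque': array([ 0.00628508, -0.00085326,  0.0134414 ]), 'width': 0.9992019379683444}
```

View pics/top0.png

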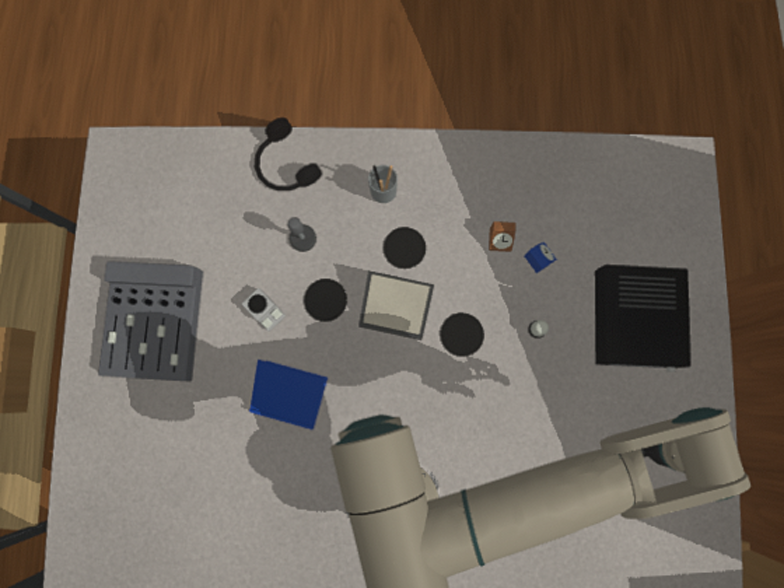

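View pics/side0.png

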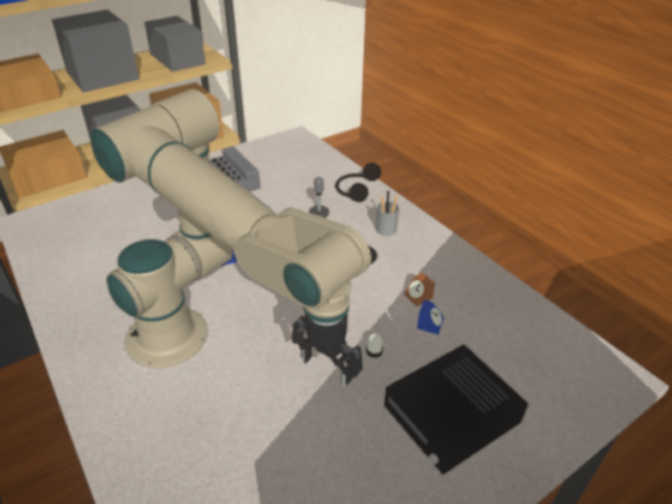

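The top view (1.4× scale) shows the following:
- **Fader desk:** at the left, (150,320), so at +y.
- **Pads:** left (325,300), rear (405,247) and right (462,334).
- **Rest:** the dark one with the cream sheet, (397,304). The blue one at (288,394) is the decoy.
- **Microphone and box:** (300,235) and (262,306).
- **Clock candidates:** the wooden one at (502,236) fits. The blue one at (540,256) is the decoy.
- **Lamp:** (539,328).
- **Cup:** (383,184).

```bash
python3 - <<'E'
from h import *
import pickle
t,s=pickle.load(open("c0.pkl","rb"))
P=cloud(t);f=t["frame"].astype(int);hsv=cv2.cvtColor(t["frame"],cv2.COLOR_RGB2HSV)
def sel(box): m=np.zeros(f.shape[:2],bool);x0,y0,x1,y1=[int(v/1.4) for v in box];m[y0:y1,x0:x1]=1;return m
for n,b in dict(L=(296,272,354,326),Rr=(378,222,431,271),Rt=(436,308,490,360)).items():
    m=sel(b)&(f.max(2)<45)
    u=np.argwhere(m)[:,::-1].astype(float);c=np.r_[(u.min(0)+u.max(0))/2];q=onplane(t,[c,u.mean(0)],3);print(n,m.sum(),q.round(1).tolist())
# sheet
m=(sel((355,265,440,342))&(np.nan_to_num(P[...,2])>12)).astype(np.uint8)
Q=P[m>0];print("rest",cv2.minAreaRect(np.float32(Q[:,:2])),Q[:,2].min(),Q[:,2].max())
for n,b in dict(mic=(275,205,325,258),box=(235,275,290,332),clock=(484,215,520,257),blue=(522,236,560,276),lamp=(522,312,556,346),cup=(360,155,402,206),fader=(90,255,205,385)).items():
    m=sel(b)&(np.nan_to_num(P[...,2])>8);Q=P[m]
    print(n,m.sum(),cv2.minAreaRect(np.float32(Q[:,:2])),Q[:,2].max())
    if n=="box":
        H=Q[Q[:,2]>30];print("tall",cv2.minAreaRect(np.float32(H[:,:2])))
        H=Q[Q[:,2]<28];print("low",H.mean(0))
    if n in("mic",'lamp'): H=Q[Q[:,2]>Q[:,2].max()-15];print("top",H.mean(0)); H=Q[Q[:,2]<25]; print("base",H.mean(0))
save(t,"pics/crop.png",(160,130,410,280),3.2)
E
```

```text
L 677 [[487.4, 183.0, 3.0], [487.7, 182.8, 3.0]]
Rr 638 [[626.1, -14.5, 3.0], [625.9, -13.1, 3.0]]
Rt 697 [[407.8, -158.6, 3.0], [407.6, -159.0, 3.0]]
rest ((469.68804931640625, 6.998016357421875), (160.09959411621094, 129.3455810546875), 79.21829223632812) 12.50730577761874 92.81647946277508
mic 348 ((671.279296875, 255.33700561523438), (92.31935119628906, 127.32603454589844), 79.48979949951172) 146.8697295179818
top [644.47648764 245.8963365  137.55071183]
base [642.52250065 244.09953585  14.47606261]
box 491 ((456.1568603515625, 350.117919921875), (132.98654174804688, 110.74336242675781), 28.110870361328125) 48.06150332397419
tall ((462.7413635253906, 337.1058044433594), (79.50634765625, 58.30023956298828), 46.926185607910156)
low [438.67830237 312.18851035  19.39713121]
clock 355 ((660.8906860351562, -259.48406982421875), (87.1644287109375, 79.52540588378906), 20.249004364013672) 69.0961154146496
blue 290 ((606.0283203125, -355.48944091796875), (60.4453239440918, 62.54084396362305), 36.78695297241211) 67.6766834405098
lamp 143 ((422.0450134277344, -344.676025390625), (42.439308166503906, 38.42596435546875), 8.770631790161133) 60.1386466804297
top [ 422.2694742  -344.49616585   51.84665703]
base [ 418.18478143 -335.08780586   15.72396176]
cup 416 ((800.769775390625, 44.7315673828125), (121.14692687988281, 69.92142486572266), 0.42095378041267395) 141.8058450049955
fader 5529 ((429.17010498046875, 635.278564453125), (322.09967041015625, 289.0185241699219), 0.9493796825408936) 88.43908616215163
```

View pics/crop.png

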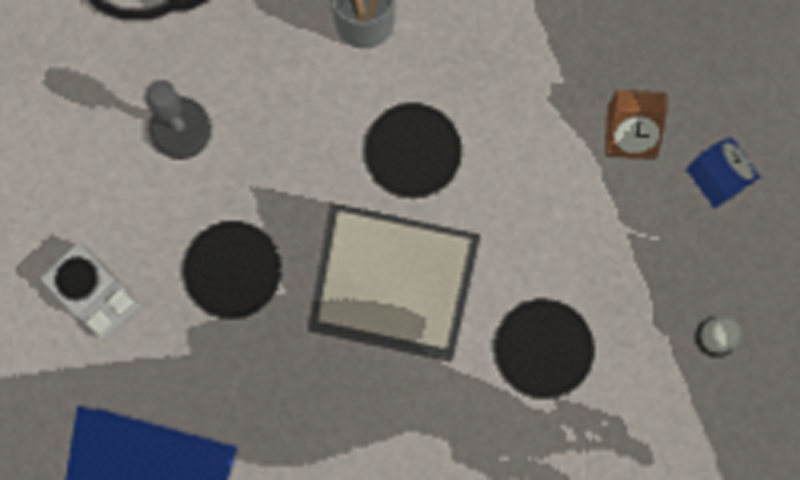

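The crop confirms that the clock to take is the wooden one at (636,125) and that the blue one at (723,172) is the decoy. The lamp is at (720,335), the microphone base at (178,128), and the box seat at (76,278) with its keys toward (110,310). I'll start with the clock.

```bash
cat > go.py <<'E'
import sys
from h import *
x,y,z,th=map(float,sys.argv[1:5]);o=arm.get_obs()
Rc=R.from_rotvec(o["tool_rot"]);g=R.from_matrix(np.array([[np.cos(th),np.sin(th),0],[np.sin(th),-np.cos(th),0],[0,0,-1]]))
alt=g*R.from_rotvec([0,0,np.pi])
d=Rc.inv().apply(np.array([x,y,z])-o["tcp_pos"])/1000
rv=(Rc.inv()*g).as_rotvec();rv2=(Rc.inv()*alt).as_rotvec()
print("shift",d.round(4).tolist(),"turn",rv.round(3).tolist(),"alt",rv2.round(3).tolist())
print("tcp",o["tcp_pos"].round(1),"t",o["clock"],"w",round(o["width"],3),"q",np.round(o["joint_positions"],2))
E
python3 go.py 610 -280 300 0
python3 -c "
from h import *
c=snap('wrist');print(np.round(c['tool_from_camera'],3),c['K'])"
```

```text
shift [0.4813, -0.057, -0.0693] turn [-0.001, 0.0, 0.341] alt [-0.0, -0.002, -2.801]
tcp [ 175.4 -494.5  230.6] t 0.1 w 0.999 q [-1.3   0.05  1.4   0.    1.69 -0.07]
[[-1.00000e-03 -9.64000e-01 -2.66000e-01  6.73380e+01]
 [ 1.00000e+00 -1.00000e-03  0.00000e+00  6.74000e-01]
 [-1.00000e-03 -2.66000e-01  9.64000e-01 -1.41232e+02]
 [ 0.00000e+00  0.00000e+00  0.00000e+00  1.00000e+00]] [[294.25376187   0.         277.65842577]
 [  0.         294.25376187 209.19322513]
 [  0.           0.           1.        ]]
```

Emit:
send_rows --pt "0.12 -0.014 -0.035 0 0 0.1 -1" --pt "0.2 -0.025 -0.05 0 0 0.2 -1" --pt "0.3 -0.035 -0.069 0 0 0.341 -1" --pt "0.48 -0.057 -0.069 0 0 0.341 -1" --pt "0.481 -0.057 -0.069 0 0 0.341 -1" --pt "0.481 -0.057 -0.069 0 0 0.341 -1" --pt "0.481 -0.057 -0.069 0 0 0.341 -1" --pt "0.481 -0.057 -0.069 0 0 0.341 -1" --pt "0.481 -0.057 -0.069 0 0 0.341 -1" --pt "0.481 -0.057 -0.069 0 0 0.341 -1" --pt "0.481 -0.057 -0.069 0 0 0.341 -1"

```text
clock: 1.52
tcp_pos: [608.8, -281.1, 300.4]
tool_rot: [-3.141, 0.003, -0.0]
ft_force: [0.3, 0.6, 1.3]
width: 1.0
```

```bash
python3 - <<'E'
from h import *
import pickle
c=snap('wrist');pickle.dump(c,open("w1.pkl","wb"));save(c,"pics/w1.png")
t=snap('top');pickle.dump(t,open("t1.pkl","wb"))
print(arm.get_obs()["tcp_pos"],arm.get_obs()["clock"])
E
```

```text
[ 608.86223143 -281.0539007   300.53844122] 1.625
```

View pics/w1.png

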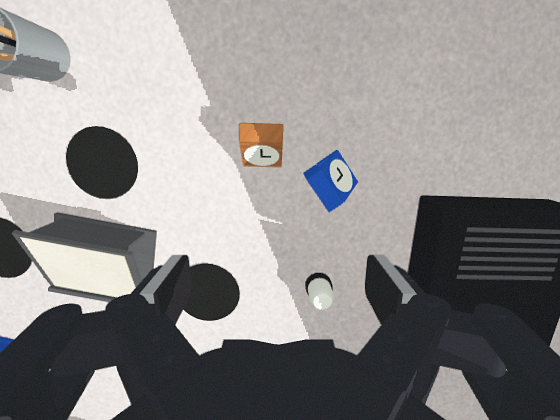

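The wrist view shows the wooden clock at (261,145), facing the robot, with the blue one at (332,180) close on its right. The lamp is at (319,291), the rear pad at (102,162), the right pad at (208,292), and the cup at the upper left.

```bash
python3 - <<'E'
from h import *
import pickle
c=pickle.load(open("w1.pkl","rb"));P=cloud(c);hsv=cv2.cvtColor(c["frame"],cv2.COLOR_RGB2HSV)
H,S,V=[hsv[...,i] for i in range(3)]
sel=lambda b:np.pad(np.ones((b[3]-b[1],b[2]-b[0]),bool),((b[1],420-b[3]),(b[0],560-b[2])))
# clock
m=sel((230,115,292,175))&(S>110)&((H<20)|(H>170))
cn=max(cv2.findContours(m.astype(np.uint8),0,1)[0],key=cv2.contourArea)
r=cv2.minAreaRect(cn);print("px",r)
Q=P[sel((230,115,292,175))];T=Q[(Q[:,2]>54)&(Q[:,2]<66)]
print("topface",len(T),cv2.minAreaRect(np.float32(T[:,:2])),T[:,2].mean())
# top back edge corners px by rays
hull=cn[:,0,:];tl=hull[np.argmin(hull.sum(1))];tr=hull[np.argmax(hull[:,0]-hull[:,1])]
print(tl,tr,onplane(c,[tl,tr],60).round(1).tolist())
bl=hull[np.argmax(hull[:,1]-hull[:,0])];br=hull[np.argmax(hull.sum(1))]
print(bl,br,onplane(c,[bl,br],0).round(1).tolist())
m=sel((290,140,370,220))&(S>110)&(H>95)&(H<130);B=P[m&np.isfinite(P[...,2])];print("blue",B.min(0),B.max(0),B[B[:,1].argmax()],B[B[:,0].argmax()])
for n,b in dict(rear=(60,115,145,205),right=(160,255,245,330)).items():
    m=(sel(b)&(V<50)).astype(np.uint8);cn=max(cv2.findContours(m,0,1)[0],key=cv2.contourArea)
    w=onplane(c,cn[:,0,:].astype(float),3)[:,:2];e=cv2.minEnclosingCircle(np.float32(w));print(n,e,cv2.fitEllipse(np.float32(w)))
m=(sel((295,262,345,318))&((V<50)|((S<40)&(V>150)))).astype(np.uint8)
Q=P[sel((295,262,345,318))];T=Q[Q[:,2]>46];print("lamp top",T.mean(0),Q[np.isfinite(Q[:,2])][:,2].max())
E
```

```text
px ((260.5, 144.5), (43.0, 43.0), 90.0)
topface 933 ((668.5975952148438, -259.7450866699219), (55.37642288208008, 28.58664321899414), 89.75887298583984) 58.28286131259457
[240 123] [282 124] [[682.9, -234.9, 60.0], [681.5, -287.3, 60.0]]
[243 165] [280 166] [[623.4, -229.8, 0.0], [621.8, -285.2, 0.0]]
blue [ 568.03336632 -399.13432387   -2.61483649] [ 645.79249947 -319.75546087   61.32206076] [ 612.06170759 -319.75546087   34.63213656] [ 645.79249947 -367.87006096    8.13922637]
rear ((627.9767456054688, -17.765886306762695), 53.913780212402344) ((627.8953857421875, -17.595943450927734), (104.86054992675781, 106.12699127197266), 159.32957458496094)
right ((393.65582275390625, -136.13743591308594), 84.03330993652344) ((405.4763488769531, -147.14385986328125), (108.07571411132812, 145.9954833984375), 48.37375259399414)
lamp top [ 427.61899058 -347.88615046   50.736428  ] 54.68604482670702
```

```bash
python3 go.py 667 -259.5 15 -0.025
```

```text
shift [0.058, -0.0215, 0.2856] turn [-0.001, -0.0, 0.023] alt [0.001, -0.001, -3.118]
tcp [ 608.9 -281.1  300.5] t 1.625 w 1.002 q [-0.49  0.49  0.75  0.    1.91  1.09]
```

Emit:
send_rows --pt "0.04 -0.0215 0.05 0 0 0.023 -1" --pt "0.058 -0.0215 0.1 0 0 0.023 -1" --pt "0.058 -0.0215 0.15 0 0 0.023 -1" --pt "0.058 -0.0215 0.2 0 0 0.023 -1" --pt "0.058 -0.0215 0.24 0 0 0.023 -1" --pt "0.058 -0.0215 0.265 0 0 0.023 -1" --pt "0.058 -0.0215 0.2855 0 0 0.023 -1" --pt "0.058 -0.0215 0.2855 0 0 0.023 -1" --pt "0.058 -0.0215 0.2855 0 0 0.023 0.2" --pt "0.058 -0.0215 0.2855 0 0 0.023 1" --pt "0.058 -0.0215 0.2855 0 0 0.023 1" --pt "0.058 -0.0215 0.2855 0 0 0.023 1" --force 40

```text
clock: 3.12
tcp_pos: [668.1, -259.9, 17.3]
tool_rot: [3.141, -0.039, 0.006]
ft_force: [-0.3, 0.6, 7.1]
width: 0.654
```

```bash
python3 go.py 667 -259.5 170 -0.025; python3 -c "
from h import *
c=snap('wrist');save(c,'pics/w2.png')"
```

```text
shift [-0.0005, -0.0003, -0.1527] turn [0.001, -0.004, 0.0] alt [0.006, 0.001, -3.141]
tcp [ 668.1 -259.9   17.3] t 3.125 w 0.654 q [-0.42  0.74  0.97  0.    1.44  1.17]
```

View pics/w2.png

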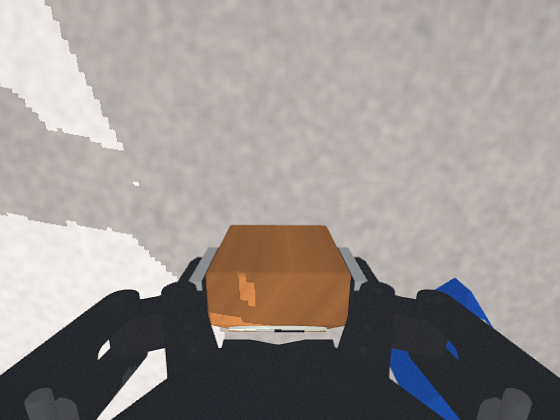

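The clock is gripped squarely, 55.6 mm across. Before placing it I'll refine the right pad from the saved view, using the part the fingers don't hide.

```bash
python3 - <<'E'
from h import *
import pickle
from scipy.optimize import least_squares
c=pickle.load(open("w1.pkl","rb"));V=c["frame"].max(2)
m=np.zeros((420,560),np.uint8);m[255:330,194:245]=(V[255:330,194:245]<50)
cn=max(cv2.findContours(m,0,1)[0],key=cv2.contourArea)[:,0,:]
cn=cn[(cn[:,0]>197)]
w=onplane(c,cn.astype(float),3)[:,:2]
f=least_squares(lambda p:np.hypot(*(w-p).T)-54.5,[408,-159],loss="soft_l1");print(f.x,np.abs(f.fun).mean())
E
python3 go.py 423 -161.5 150 -0.188
```

```text
[ 410.55616275 -159.84591158] 0.9911682016365528
shift [-0.2469, -0.0922, -0.1336] turn [0.0, -0.004, 0.163] alt [0.006, 0.001, -2.978]
tcp [ 668.1 -259.9   17.3] t 3.175 w 0.651 q [-0.42  0.74  0.97  0.    1.44  1.17]
```

Emit:
send_rows --pt "0 0 -0.05 0 0 0 1" --pt "-0.005 0 -0.11 0 -0.004 0 1" --pt "-0.05 -0.02 -0.134 0 -0.004 0.04 1" --pt "-0.1 -0.038 -0.134 0 -0.004 0.08 1" --pt "-0.15 -0.056 -0.134 0 -0.004 0.12 1" --pt "-0.2 -0.075 -0.12 0 -0.004 0.163 1" --pt "-0.235 -0.088 -0.09 0 -0.004 0.163 1" --pt "-0.245 -0.0914 -0.06 0 -0.004 0.163 1" --pt "-0.245 -0.0914 -0.03 0 -0.004 0.163 1" --pt "-0.245 -0.0914 -0.012 0 -0.004 0.163 1" --pt "-0.245 -0.0914 -0.008 0 -0.004 0.163 1" --pt "-0.245 -0.0914 -0.008 0 -0.004 0.163 1"

```text
clock: 4.68
tcp_pos: [425.5, -162.5, 24.7]
tool_rot: [3.127, -0.294, -0.0]
ft_force: [0.1, 0.6, -2.5]
width: 0.65
```

```bash
python3 go.py 425 -162.3 20 -0.188
```

```text
shift [-0.0005, -0.0001, 0.0047] turn [0.0, 0.0, 0.0] alt [-0.0, 0.001, -3.141]
tcp [ 425.5 -162.5   24.7] t 4.675 w 0.65 q [-0.45  0.04  1.84 -0.    1.26  1.31]
```

Emit:
send_rows --pt "0 0 0.003 0 0 0 1" --pt "0 0 0.0045 0 0 0 1" --pt "0 0 0.0045 0 0 0 1" --pt "0 0 0.0045 0 0 0 -0.5" --pt "0 0 0.0045 0 0 0 -1" --pt "0 0 0.0045 0 0 0 -1" --pt "0 0 0.0045 0 0 0 -1" --pt "0 0 -0.04 0 0 0 -1" --pt "0 0 -0.1 0 0 0 -1" --pt "-0.01 0 -0.16 0 0 0 -1" --pt "-0.03 0 -0.22 0 0 0 -1" --pt "-0.04 0 -0.22 0 0 0 -1"

```text
clock: 6.18
tcp_pos: [387.2, -155.6, 250.0]
tool_rot: [3.124, -0.294, 0.015]
ft_force: [0.2, -0.4, -0.9]
width: 0.997
```

```bash
python3 - <<'E'
from h import *
import pickle
c=snap('wrist');save(c,'pics/w3.png');pickle.dump(c,open("w3.pkl","wb"))
P=cloud(c);V=c["frame"].max(2)
T=P[(P[...,2]>54)&(P[...,2]<66)&(np.hypot(P[...,0]-420,P[...,1]+160)<50)]
print(len(T),cv2.minAreaRect(np.float32(T[:,:2])) if len(T) else 0)
E
python3 go.py 570 245 300 0.5
```

```text
1322 ((425.0562744140625, -163.0419158935547), (56.088340759277344, 30.586219787597656), 79.18526458740234)
shift [0.1064, -0.4273, -0.0533] turn [0.004, -0.004, -0.688] alt [-0.005, -0.004, 2.454]
tcp [ 385.9 -155.1  247.1] t 6.225 w 0.999 q [-0.47 -0.27  1.67 -0.    1.74  1.29]
```

View pics/w3.png

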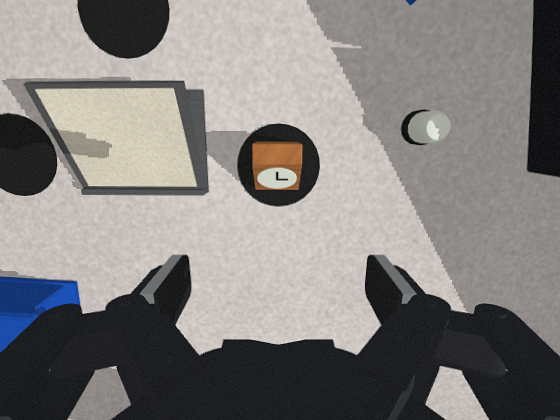

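The clock sits in the middle of the right pad, at (278,165), and is aligned with the rest. The lamp is untouched at (427,127). Next is the microphone.

Emit:
send_rows --pt "0.0 -0.05 -0.053 0 0 -0.1 -1" --pt "0.01 -0.1 -0.053 0 0 -0.2 -1" --pt "0.02 -0.16 -0.053 0 0 -0.3 -1" --pt "0.04 -0.22 -0.053 0 0 -0.4 -1" --pt "0.06 -0.28 -0.053 0 0 -0.5 -1" --pt "0.08 -0.34 -0.053 0 0 -0.6 -1" --pt "0.1 -0.4 -0.053 0 0 -0.688 -1" --pt "0.106 -0.427 -0.053 0 0 -0.688 -1" --pt "0.106 -0.427 -0.053 0 0 -0.688 -1" --pt "0.106 -0.427 -0.053 0 0 -0.688 -1" --pt "0.106 -0.427 -0.053 0 0 -0.688 -1"

```text
clock: 7.6
tcp_pos: [569.5, 243.7, 299.8]
tool_rot: [3.041, 0.774, 0.005]
ft_force: [0.0, 0.4, -0.5]
width: 0.998
```

```bash
python3 - <<'E'
from h import *
import pickle
c=snap('wrist');save(c,'pics/w4.png');pickle.dump(c,open("w4.pkl","wb"))
P=cloud(c)
m=(P[...,2]>90)&(P[...,2]<150)&(np.hypot(P[...,0]-643,P[...,1]-244)<60)
print("head",P[m].mean(0),P[m][:,2].max(),cv2.minAreaRect(np.float32(P[m][:,:2])))
m=(P[...,2]>8)&(P[...,2]<22)&(np.hypot(P[...,0]-643,P[...,1]-244)<60)
print("base",cv2.minEnclosingCircle(np.float32(P[m][:,:2])))
E
python3 go.py 643 244 110 0.2
```

```text
head [646.39360528 245.76226041 133.92841558] 139.81499326874712 ((646.4608154296875, 244.71755981445312), (32.919044494628906, 32.62816619873047), 30.66106605529785)
base ((646.9708862304688, 244.29214477539062), 35.02914047241211)
shift [0.0642, 0.034, 0.1904] turn [0.004, -0.003, 0.299] alt [0.005, 0.006, -2.843]
tcp [569.5 243.7 300.1] t 7.65 w 1.004 q [ 0.35  0.32  0.96 -0.    1.86  1.42]
```

View pics/w4.png

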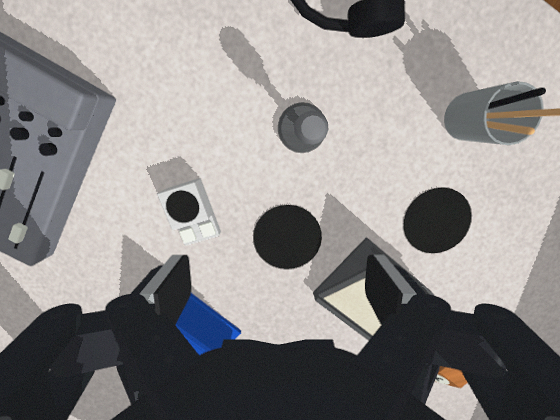

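The wrist view shows the microphone at (302,127), the box at (187,207), the left pad at (287,237), the rear pad at (437,220) and the cup at (497,113).

```bash
python3 - <<'E'
from h import *
import pickle
c=pickle.load(open("w4.pkl","rb"));P=cloud(c);V=c["frame"].max(2);S=cv2.cvtColor(c["frame"],cv2.COLOR_RGB2HSV)[...,1]
def circ(b,z,thr=50):
    m=np.zeros((420,560),np.uint8);m[b[1]:b[3],b[0]:b[2]]=V[b[1]:b[3],b[0]:b[2]]<thr
    cn=max(cv2.findContours(m,0,1)[0],key=cv2.contourArea)[:,0,:].astype(float)
    return cv2.fitEllipse(np.float32(onplane(c,cn,z)[:,:2]))
print("left",circ((245,195,328,275),3));print("rear",circ((396,180,478,260),3))
print("seat",circ((160,186,205,228),38,60))
Q=P[155:250,140:225].reshape(-1,3);
T=Q[(Q[:,2]>33)&(Q[:,2]<43)];print("tall",len(T),cv2.minAreaRect(np.float32(T[:,:2])))
T=Q[(Q[:,2]>14)&(Q[:,2]<27)];print("low",len(T),T.mean(0))
# keys
m=np.zeros((420,560),np.uint8);m[218:248,172:220]=(V[218:248,172:220]>235)&(S[218:248,172:220]<25)
n,l,st,ce=cv2.connectedComponentsWithStats(m)
for i in range(1,n):
    if st[i,4]>20:print(ce[i],st[i,4],onplane(c,[ce[i]],23).round(1))
d=np.hypot(P[...,0]-780,P[...,1]-45);m=(d<80)&(P[...,2]>30);print("cup",P[m].min(0),P[m].max(0))
E
python3 go.py 646.7 244.7 95 0.2
```

```text
left ((490.5833435058594, 181.12672424316406), (104.97905731201172, 105.46110534667969), 16.96686553955078)
rear ((627.0529174804688, -13.982718467712402), (105.39033508300781, 106.12486267089844), 152.56130981445312)
seat ((471.7298889160156, 342.3294677734375), (44.35322570800781, 44.571678161621094), 178.0053253173828)
tall 1567 ((470.8867492675781, 342.33154296875), (58.48299789428711, 57.66900634765625), 45.29989242553711)
low 817 [447.35405578 311.18310558  19.27075806]
[207.20289855 229.60869565] 138 [[450.4 297.   23. ]]
[187.40298507 235.60447761] 134 [[427.4 319.4  23. ]]
cup [741.1493387    5.66446711  30.00279468] [813.00059736  77.54355059 138.34857887]
shift [0.0677, 0.0351, 0.2054] turn [0.004, -0.003, 0.299] alt [0.005, 0.006, -2.843]
tcp [569.5 243.7 300.1] t 7.65 w 1.004 q [ 0.35  0.32  0.96 -0.    1.86  1.42]
```

Emit:
send_rows --pt "0.03 0.016 0.05 0 0 0.12 -1" --pt "0.068 0.036 0.09 0 0 0.22 -1" --pt "0.068 0.036 0.12 0 0 0.299 -1" --pt "0.068 0.036 0.13 0 0 0.299 -1" --pt "0.068 0.036 0.13 0 0 0.299 -1"

```text
clock: 8.28
tcp_pos: [646.9, 244.1, 171.7]
tool_rot: [3.123, 0.315, 0.008]
ft_force: [0.8, -0.2, 1.3]
width: 0.999
```

```bash
python3 go.py 646.7 244.7 95 0.2
```

```text
shift [-0.0005, -0.0009, 0.0767] turn [0.003, -0.005, 0.001] alt [0.008, 0.005, -3.141]
tcp [646.9 244.1 171.7] t 8.275 w 0.999 q [ 0.31  0.55  0.92 -0.    1.67  1.68]
```

Emit:
send_rows --pt "0 -0.0009 0.03 0 0 0 -1" --pt "0 -0.0009 0.06 0 0 0 -1" --pt "0 -0.0009 0.0767 0 0 0 -1" --pt "0 -0.0009 0.0767 0 0 0 -1" --pt "0 -0.0009 0.0767 0 0 0 0.3" --pt "0 -0.0009 0.0767 0 0 0 1" --pt "0 -0.0009 0.0767 0 0 0 1" --pt "0 -0.0009 0.0767 0 0 0 1" --pt "0 -0.0009 0.0767 0 0 0 1" --pt "0 -0.0009 0.0767 0 0 0 1" --force 50

```text
clock: 9.52
tcp_pos: [647.6, 245.2, 96.1]
tool_rot: [3.123, 0.316, 0.011]
ft_force: [0.4, 1.6, 6.0]
width: 0.382
```

```bash
python3 go.py 626.8 -15 150 0
```

```text
shift [-0.072, 0.2509, -0.0537] turn [0.002, -0.007, 0.201] alt [0.011, 0.003, -2.94]
tcp [647.6 245.2  96.1] t 9.525 w 0.382 q [ 0.31  0.59  1.01 -0.    1.53  1.68]
```

Emit:
send_rows --pt "0 0 -0.03 0 0 0 1" --pt "-0.005 0.02 -0.054 0 -0.003 0.02 1" --pt "-0.02 0.06 -0.054 0 -0.006 0.06 1" --pt "-0.034 0.11 -0.054 0 -0.006 0.1 1" --pt "-0.048 0.16 -0.054 0 -0.006 0.14 1" --pt "-0.061 0.21 -0.054 0 -0.006 0.18 1" --pt "-0.07 0.245 -0.054 0 -0.006 0.201 1" --pt "-0.072 0.251 -0.045 0 -0.006 0.201 1" --pt "-0.072 0.251 -0.03 0 -0.006 0.201 1" --pt "-0.072 0.251 -0.015 0 -0.006 0.201 1" --pt "-0.072 0.251 -0.008 0 -0.006 0.201 1" --pt "-0.072 0.251 -0.008 0 -0.006 0.201 1"

```text
clock: 11.02
tcp_pos: [626.8, -14.4, 103.3]
tool_rot: [3.14, 0.002, -0.0]
ft_force: [0.4, 0.8, -3.3]
width: 0.381
```

```bash
python3 go.py 627 -15 99 0
```

```text
shift [0.0002, 0.0005, 0.0043] turn [0.002, 0.0, 0.001] alt [-0.0, 0.003, -3.14]
tcp [626.8 -14.4 103.3] t 11.025 w 0.381 q [-0.08  0.41  1.24 -0.    1.49  1.49]
```

Emit:
send_rows --pt "0 0 0.003 0 0 0 1" --pt "0 0 0.0045 0 0 0 1" --pt "0 0 0.0045 0 0 0 1" --pt "0 0 0.0045 0 0 0 0.2" --pt "0 0 0.0045 0 0 0 -1" --pt "0 0 0.0045 0 0 0 -1" --pt "0 0 0.0045 0 0 0 -1" --pt "0 0 0.0045 0 0 0 -1" --pt "0 0 -0.04 0 0 0 -1" --pt "0 0 -0.1 0 0 0 -1" --pt "0 0 -0.15 0 0 0 -1" --pt "0 0 -0.15 0 0 0 -1"

```text
clock: 12.52
tcp_pos: [628.4, -14.2, 259.4]
tool_rot: [3.139, 0.002, 0.016]
ft_force: [0.2, 0.7, -0.6]
width: 1.005
```

```bash
python3 - <<'E'
from h import *
c=snap('wrist');P=cloud(c)
m=(np.hypot(P[...,0]-627,P[...,1]+15)<45)
Q=P[m&(P[...,2]>100)];print("mic top",Q.mean(0) if len(Q) else 0,cv2.minAreaRect(np.float32(Q[:,:2])))
Q=P[m&(P[...,2]>12)&(P[...,2]<24)];print("base",cv2.minEnclosingCircle(np.float32(Q[:,:2])))
E
python3 go.py 471.5 342 100 0.79
```

```text
mic top [640.61860577 -14.85101574 333.87187301] ((628.974609375, -14.996826171875), (89.1346435546875, 39.65904998779297), 89.79844665527344)
base ((625.800048828125, -14.60428524017334), 34.607444763183594)
shift [-0.1562, -0.3568, 0.1542] turn [0.004, -0.003, -0.789] alt [-0.004, -0.005, 2.353]
tcp [627.5 -14.2 255.7] t 12.575 w 1.006 q [-0.08  0.34  1.03 -0.    1.77  1.49]
```

Microphone base is at (625.8, −14.6), within 2 mm of the pad centre. Next is the box.

Emit:
send_rows --pt "-0.02 -0.045 0 0 0 -0.09 -1" --pt "-0.04 -0.1 0.0 0 0 -0.2 -1" --pt "-0.07 -0.16 0.0 0 0 -0.35 -1" --pt "-0.1 -0.22 0.0 0 0 -0.5 -1" --pt "-0.12 -0.28 0.03 0 0 -0.65 -1" --pt "-0.145 -0.33 0.08 0 0 -0.789 -1" --pt "-0.156 -0.357 0.12 0 0 -0.789 -1" --pt "-0.156 -0.357 0.155 0 0 -0.789 -1" --pt "-0.156 -0.357 0.155 0 0 -0.789 -1" --pt "-0.156 -0.357 0.155 0 0 -0.789 -1" --pt "-0.156 -0.357 0.155 0 0 -0.789 -1"

```text
clock: 13.95
tcp_pos: [473.2, 342.2, 101.7]
tool_rot: [2.897, 1.206, 0.011]
ft_force: [0.8, -0.3, -0.1]
width: 1.005
```

```bash
python3 - <<'E'
from h import *
c=snap('wrist');save(c,'pics/w5.png');P=cloud(c)
Q=P[(np.hypot(P[...,0]-471,P[...,1]-342)<48)&(P[...,2]>33)&(P[...,2]<43)];print(cv2.minAreaRect(np.float32(Q[:,:2])))
E
python3 go.py 471.5 342.3 5 0.79
```

```text
((470.53204345703125, 342.62506103515625), (58.081180572509766, 58.28248596191406), 45.58363723754883)
shift [-0.0015, -0.0017, 0.0965] turn [0.006, -0.005, -0.001] alt [-0.008, -0.009, 3.141]
tcp [473.  342.2 101.5] t 14.0 w 0.998 q [ 0.57  0.29  1.4  -0.    1.45  1.35]
```

View pics/w5.png

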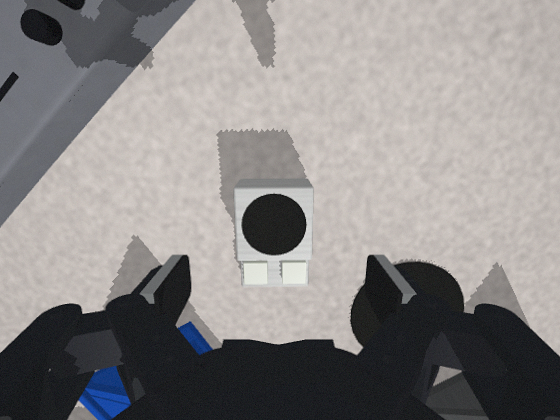

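The box is between the open fingers and squarely aligned: seat at (274,224), keys at (255,273) and (294,273). I'll descend and grip it.

Emit:
send_rows --pt "-0.002 -0.0015 0.04 0.004 -0.005 0 -1" --pt "-0.002 -0.0015 0.07 0.004 -0.005 0 -1" --pt "-0.002 -0.0015 0.09 0.004 -0.005 0 -1" --pt "-0.002 -0.0015 0.0955 0.004 -0.005 0 -1" --pt "-0.002 -0.0015 0.0955 0.004 -0.005 0 -1" --pt "-0.002 -0.0015 0.0955 0.004 -0.005 0 0.2" --pt "-0.002 -0.0015 0.0955 0.004 -0.005 0 1" --pt "-0.002 -0.0015 0.0955 0.004 -0.005 0 1" --pt "-0.002 -0.0015 0.0955 0.004 -0.005 0 1" --force 50

```text
clock: 15.12
tcp_pos: [472.0, 342.3, 7.4]
tool_rot: [2.899, 1.207, 0.005]
ft_force: [-0.3, 0.6, 6.0]
width: 0.67
```

```bash
python3 go.py 505.9 178.8 50 -0.188
```

```text
shift [-0.0921, 0.1393, -0.0425] turn [0.001, -0.003, 0.977] alt [0.004, 0.001, -2.164]
tcp [472.  342.3   7.4] t 15.125 w 0.67 q [ 0.56  0.4   1.47 -0.    1.28  1.35]
```

Emit:
send_rows --pt "0 0 -0.03 0 0 0.0 1" --pt "-0.01 0.015 -0.05 0 -0.003 0.1 1" --pt "-0.025 0.035 -0.05 0 -0.003 0.25 1" --pt "-0.04 0.06 -0.05 0 -0.003 0.42 1" --pt "-0.055 0.085 -0.05 0 -0.003 0.6 1" --pt "-0.07 0.11 -0.05 0 -0.003 0.78 1" --pt "-0.085 0.13 -0.05 0 -0.003 0.93 1" --pt "-0.0915 0.139 -0.04 0 -0.003 0.977 1" --pt "-0.0915 0.139 -0.02 0 -0.003 0.977 1" --pt "-0.0915 0.139 -0.008 0 -0.003 0.977 1" --pt "-0.0915 0.139 -0.008 0 -0.003 0.977 1"

```text
clock: 16.5
tcp_pos: [505.1, 179.6, 13.9]
tool_rot: [3.126, -0.292, -0.004]
ft_force: [-0.6, 0.3, -2.0]
width: 0.669
```

```bash
python3 go.py 506.5 178.8 10 -0.188
```

```text
shift [0.0015, 0.0005, 0.0039] turn [0.002, 0.002, 0.002] alt [-0.003, 0.003, -3.14]
tcp [505.1 179.6  13.9] t 16.5 w 0.669 q [ 0.27  0.27  1.61 -0.    1.26  2.03]
```

Emit:
send_rows --pt "0.0015 0.0005 0.002 0 0 0 1" --pt "0.0015 0.0005 0.0038 0 0 0 1" --pt "0.0015 0.0005 0.0038 0 0 0 1" --pt "0.0015 0.0005 0.0038 0 0 0 -0.3" --pt "0.0015 0.0005 0.0038 0 0 0 -1" --pt "0.0015 0.0005 0.0038 0 0 0 -1" --pt "0.0015 0.0005 0.0038 0 0 0 -1" --pt "0.0015 0.0005 -0.04 0 0 0 -1" --pt "0.0 0.0005 -0.1 0 0 0 -1" --pt "-0.03 0.0005 -0.16 0 0 0 -1" --pt "-0.06 0.0005 -0.2 0 0 0 -1" --pt "-0.06 0.0005 -0.22 0 0 0 -1"

```text
clock: 18.0
tcp_pos: [446.1, 191.2, 237.9]
tool_rot: [-3.127, 0.29, -0.004]
ft_force: [0.2, 0.6, -0.6]
width: 0.999
```

```bash
python3 - <<'E'
from h import *
import pickle
c=snap('wrist');save(c,'pics/w6.png');pickle.dump(c,open("w6.pkl","wb"));P=cloud(c)
Q=P[(np.hypot(P[...,0]-506,P[...,1]-179)<50)&(P[...,2]>36)&(P[...,2]<47)];print("tall",cv2.minAreaRect(np.float32(Q[:,:2])))
E
python3 go.py 425 -300 200 -0.188
```

```text
tall ((506.5735168457031, 178.47837829589844), (58.15606689453125, 58.49863815307617), 78.76408386230469)
shift [0.0687, 0.4869, 0.0388] turn [-0.002, -0.005, 0.002] alt [0.008, -0.004, -3.139]
tcp [447.2 191.2 239.5] t 18.05 w 0.998 q [ 0.33 -0.06  1.5  -0.    1.7   2.08]
```

View pics/w6.png

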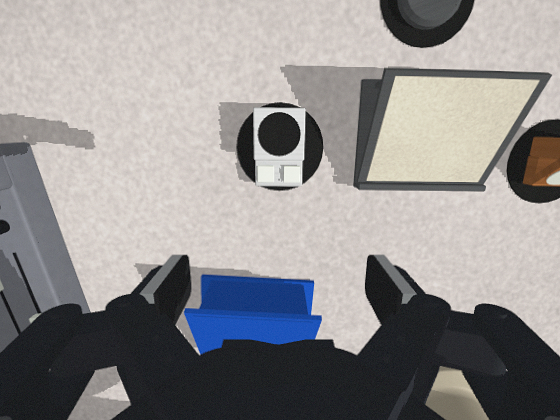

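The box sits centred on the left pad, at (280,146), and is square with the rest. Seat centre is at (506.6, 178.5). Now the lamp.

```bash
python3 go.py 375 -320 240 -0.5
```

```text
shift [0.0234, 0.5157, -0.0015] turn [-0.003, -0.004, 0.314] alt [0.006, -0.004, -2.827]
tcp [447.2 191.2 239.5] t 18.05 w 0.998 q [ 0.33 -0.06  1.5  -0.    1.7   2.08]
```

Emit:
send_rows --pt "0.01 0.05 0 0 0 0.05 -1" --pt "0.015 0.1 0 0 0 0.1 -1" --pt "0.02 0.16 0 0 0 0.15 -1" --pt "0.025 0.22 0 0 0 0.2 -1" --pt "0.025 0.28 0 0 0 0.25 -1" --pt "0.025 0.34 0 0 0 0.3 -1" --pt "0.025 0.4 0 0 0 0.31 -1" --pt "0.025 0.46 0 0 0 0.31 -1" --pt "0.025 0.489 0 0 0 0.31 -1" --pt "0.025 0.489 0 0 0 0.31 -1" --pt "0.025 0.489 0 0 0 0.31 -1" --pt "0.025 0.489 0 0 0 0.31 -1"

```text
clock: 19.55
tcp_pos: [381.9, -293.0, 238.5]
tool_rot: [-3.044, 0.767, -0.007]
ft_force: [-0.3, -0.2, -0.1]
width: 1.002
```

```bash
python3 - <<'E'
from h import *
import pickle
c=snap('wrist');pickle.dump(c,open("w7.pkl","wb"));P=cloud(c)
m=(np.hypot(P[...,0]-425,P[...,1]+347)<45)
v,u=np.argwhere(m&(P[...,2]>8)).mean(0).astype(int);save(c,'pics/w7.png',(max(u-70,0),max(v-60,0),u+70,v+60),3);print(u,v)
Q=P[m&(P[...,2]>20)&(P[...,2]<70)];print("dome",cv2.minAreaRect(np.float32(Q[:,:2])),Q[:,2].max())
Q=P[m&(P[...,2]>48)];print("top",Q.mean(0),cv2.minEnclosingCircle(np.float32(Q[:,:2])))
Q=P[m&(P[...,2]>8)&(P[...,2]<70)];print("all",cv2.minEnclosingCircle(np.float32(Q[:,:2])))
E
python3 go.py 425 -347 90 -0.5
```

```text
339 260
dome ((423.9549865722656, -348.31329345703125), (37.06024169921875, 36.986568450927734), 62.0687370300293) 55.85688865520382
top [ 402.98090722 -330.50686474  228.89149625] ((413.75201416015625, -337.6950378417969), 30.563077926635742)
all ((424.26434326171875, -348.3408508300781), 21.868043899536133)
shift [0.0629, 0.0276, 0.1488] turn [-0.004, -0.004, 0.006] alt [0.006, -0.006, -3.136]
tcp [ 381.9 -293.1  238.6] t 19.6 w 0.998 q [-0.73 -0.08  1.51  0.    1.7   1.33]
```

View pics/w7.png

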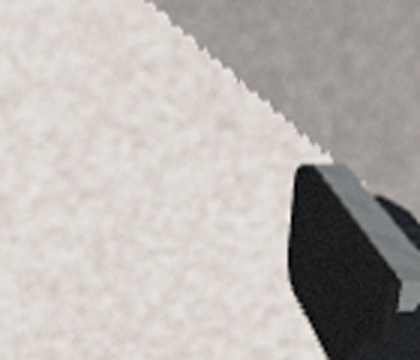

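That crop missed: it shows mostly the finger, with the lamp behind it. The depth fit is clean, though, giving a circle of radius 21.9 mm (22 expected) at (424.2, −348.3).

Emit:
send_rows --pt "0.03 0.014 0.03 0 0 0 -1" --pt "0.063 0.029 0.07 0 0 0 -1" --pt "0.063 0.029 0.12 0 0 0 -1" --pt "0.063 0.029 0.14 0 0 0 -1" --pt "0.063 0.029 0.14 0 0 0 -1"

```text
clock: 20.23
tcp_pos: [423.9, -347.0, 97.0]
tool_rot: [-3.042, 0.765, -0.002]
ft_force: [-0.2, 0.1, 0.9]
width: 0.998
```

```bash
python3 go.py 424.2 -348.3 14 -0.5;python3 -c "
from h import *
c=snap('wrist');save(c,'pics/w8.png')"
```

```text
shift [0.0008, 0.0014, 0.083] turn [-0.005, -0.0, 0.007] alt [0.001, -0.007, -3.135]
tcp [ 423.9 -347.    97. ] t 20.225 w 0.998 q [-0.76  0.2   1.51  0.    1.43  1.31]
```

View pics/w8.png

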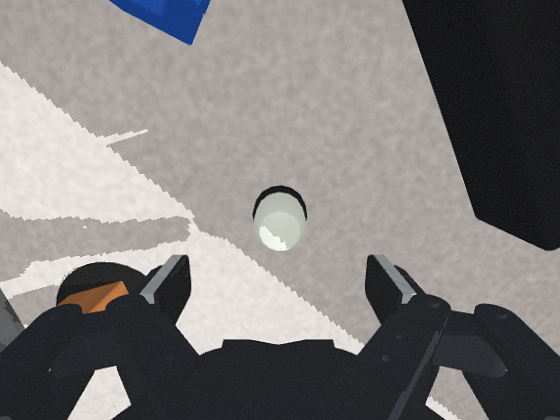

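The lamp, at (280,218), is centred between the fingers, and the clock at (95,298) is clear of them. I'll descend and grip it.

Emit:
send_rows --pt "0.001 0.0014 0.035 -0.004 0 0 -1" --pt "0.001 0.0014 0.065 -0.004 0 0 -1" --pt "0.001 0.0014 0.08 -0.004 0 0 -1" --pt "0.001 0.0014 0.083 -0.004 0 0 -1" --pt "0.001 0.0014 0.083 -0.004 0 0 0.2" --pt "0.001 0.0014 0.083 -0.004 0 0 1" --pt "0.001 0.0014 0.083 -0.004 0 0 1" --pt "0.001 0.0014 0.083 -0.004 0 0 1" --pt "0.001 0.0014 0.083 -0.004 0 0 1" --force 25

```text
clock: 21.4
tcp_pos: [425.7, -349.8, 17.1]
tool_rot: [3.045, -0.766, 0.008]
ft_force: [-1.0, 1.0, 6.0]
width: 0.433
```

```bash
python3 go.py 506.6 178.5 180 -0.188
```

```text
shift [-0.178, -0.5035, -0.1642] turn [0.002, -0.005, -0.305] alt [-0.008, -0.002, 2.836]
tcp [ 425.7 -349.8   17.1] t 21.4 w 0.433 q [-0.76  0.3   1.57  0.    1.27  1.31]
```

Emit:
send_rows --pt "0 0 -0.05 0 0 0 1" --pt "0 0 -0.11 0 0 0 1" --pt "-0.01 -0.03 -0.164 0 -0.004 -0.02 1" --pt "-0.03 -0.085 -0.164 0 -0.004 -0.05 1" --pt "-0.05 -0.14 -0.164 0 -0.004 -0.09 1" --pt "-0.07 -0.2 -0.164 0 -0.004 -0.12 1" --pt "-0.092 -0.26 -0.164 0 -0.004 -0.16 1" --pt "-0.113 -0.32 -0.164 0 -0.004 -0.2 1" --pt "-0.134 -0.38 -0.164 0 -0.004 -0.24 1" --pt "-0.155 -0.44 -0.164 0 -0.004 -0.27 1" --pt "-0.173 -0.49 -0.164 0 -0.004 -0.305 1" --pt "-0.178 -0.5035 -0.164 0 -0.004 -0.305 1"

```text
clock: 22.9
tcp_pos: [506.1, 181.4, 179.2]
tool_rot: [3.127, -0.288, -0.0]
ft_force: [0.2, -0.8, -1.1]
width: 0.438
```

```bash
python3 go.py 506.6 178.5 60 -0.188
```

```text
shift [0.001, 0.0026, 0.1192] turn [0.002, 0.0, 0.004] alt [-0.0, 0.003, -3.138]
tcp [506.1 181.4 179.2] t 22.9 w 0.438 q [ 0.28  0.11  1.44 -0.    1.59  2.03]
```

Emit:
send_rows --pt "0.002 0.0026 0.03 0 0 0 1" --pt "0.002 0.0026 0.07 0 0 0 1" --pt "0.002 0.0026 0.1 0 0 0 1" --pt "0.002 0.0026 0.113 0 0 0 1" --pt "0.002 0.0026 0.113 0 0 0 1" --pt "0.002 0.0026 0.113 0 0 0 1"

```text
clock: 23.65
tcp_pos: [508.5, 178.4, 67.8]
tool_rot: [3.127, -0.289, 0.004]
ft_force: [0.3, 0.4, -0.9]
width: 0.435
```

```bash
python3 go.py 507.6 178.5 58.5 -0.188
```

```text
shift [-0.0009, 0.0, 0.0093] turn [0.001, -0.002, 0.004] alt [0.004, 0.001, -3.138]
tcp [508.5 178.4  67.8] t 23.65 w 0.435 q [ 0.27  0.21  1.57 -0.    1.37  2.03]
```

Emit:
send_rows --pt "-0.0009 0 0.004 0 0 0 1" --pt "-0.0009 0 0.007 0 0 0 1" --pt "-0.0009 0 0.009 0 0 0 1" --pt "-0.0009 0 0.009 0 0 0 1" --pt "-0.0009 0 0.009 0 0 0 1"

```text
clock: 24.28
tcp_pos: [507.7, 178.6, 58.9]
tool_rot: [3.127, -0.289, 0.004]
ft_force: [0.1, -0.3, -0.9]
width: 0.436
```

```bash
python3 go.py 507.6 178.5 58.5 -0.188; python3 -c "
from h import *
print(arm.get_obs()['ft_force'])"
```

```text
shift [-0.0001, 0.0001, 0.0004] turn [0.001, -0.002, 0.004] alt [0.004, 0.001, -3.138]
tcp [507.7 178.6  58.9] t 24.275 w 0.436 q [ 0.27  0.22  1.58 -0.    1.35  2.03]
[ 0.10786721 -0.32902517 -0.93474215]
```

Emit:
send_rows --pt "0 0 0.001 0 0 0 1" --pt "0 0 0.002 0 0 0 1" --pt "0 0 0.0025 0 0 0 1" --pt "0 0 0.0025 0 0 0 1"

```text
clock: 24.78
tcp_pos: [507.9, 178.7, 58.1]
tool_rot: [3.128, -0.289, 0.005]
ft_force: [-6.7, -1.5, 10.7]
width: 0.435
```

Contact has been made. I'll release the lamp and retreat.

Emit:
send_rows --pt "0 0 0.0005 0 0 0 1" --pt "0 0 0.0 0 0 0 0.2" --pt "0 0 0.0 0 0 0 -0.4" --pt "0 0 0.0 0 0 0 -1" --pt "0 0 0.0 0 0 0 -1" --pt "0 0 0.0 0 0 0 -1" --pt "0 0 -0.05 0 0 0 -1" --pt "0 0 -0.1 0 0 0 -1" --pt "-0.03 0 -0.16 0 0 0 -1" --pt "-0.07 0.06 -0.22 0 0 0 -1" --pt "-0.1 0.12 -0.25 0 0 0 -1" --pt "-0.1 0.14 -0.25 0 0 0 -1"

```text
clock: 26.28
tcp_pos: [382.0, 58.8, 309.5]
tool_rot: [3.128, -0.286, 0.009]
ft_force: [1.2, -1.2, 0.3]
width: 1.004
```

```bash
python3 - <<'E'
from h import *
import pickle
c=snap('wrist');save(c,'pics/w9.png');pickle.dump(c,open("w9.pkl","wb"));P=cloud(c);V=c["frame"].max(2)
m=(np.hypot(P[...,0]-506,P[...,1]-179)<50)
def rect(Q):r=cv2.minAreaRect(np.float32(Q[:,:2]));return np.round([*r[0],*r[1],r[2]],1)
Q=P[m&(P[...,2]>75)&(P[...,2]<105)];print("lamp",rect(Q),Q[:,2].max())
Q=P[m&(P[...,2]>37)&(P[...,2]<46)];print("box tall",rect(Q))
Q=P[(np.hypot(P[...,0]-627,P[...,1]+15)<45)&(P[...,2]>12)&(P[...,2]<24)];print("mic base",cv2.minEnclosingCircle(np.float32(Q[:,:2])))
m=(np.hypot(P[...,0]-409,P[...,1]+159)<52)
Q=P[m&(P[...,2]>55)&(P[...,2]<67)];print("clock top",rect(Q) if len(Q) else 0)
m=(np.hypot(P[...,0]-477,P[...,1]-41)>-1)
Q=P[(P[...,2]>30)&(np.hypot(P[...,0]-780,P[...,1]-45)<80)];print("cup",Q.min(0),Q.max(0))
E
```

```text
lamp [505.4 177.   35.8  36.7  61.1] 96.36717206829218
box tall [507.  177.8  58.8  57.3  79.2]
mic base ((605.3487548828125, -10.346504211425781), 27.554311752319336)
clock top [ 425.  -162.9   56.6   29.8   79.8]Traceback (most recent call last):
  File "<stdin>", line 12, in <module>
    return umr_minimum(a, axis, None, out, keepdims, initial, where)
ValueError: zero-size array to reduction operation minimum which has no identity
```

View pics/w9.png

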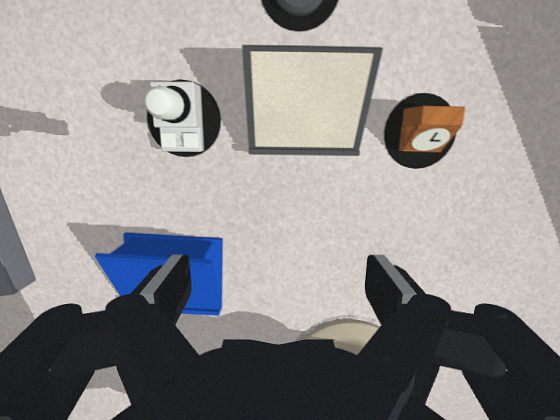

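Lamp, box and clock all stand correctly. The microphone is cut off at the top edge of this picture, so that fit is invalid; I'll check it and the cup from the top camera.

```bash
python3 - <<'E'
from h import *
import pickle
t=snap("top");save(t,"pics/top1.png",(100,60,460,300),2.2)
a=pickle.load(open("c0.pkl","rb"))[0]
for c in(a,t):
    P=cloud(c);Q=P[(np.hypot(P[...,0]-785,P[...,1]-45)<90)&(P[...,2]>30)];print("cup",Q.mean(0).round(1))
print(arm.get_obs()["tcp_pos"],arm.get_obs()["clock"])
E
```

```text
cup [775.9  44.7  73.5]
cup [776.1  44.6  73.5]
[382.32472025  56.88812656 311.60943989] 26.375
```

View pics/top1.png

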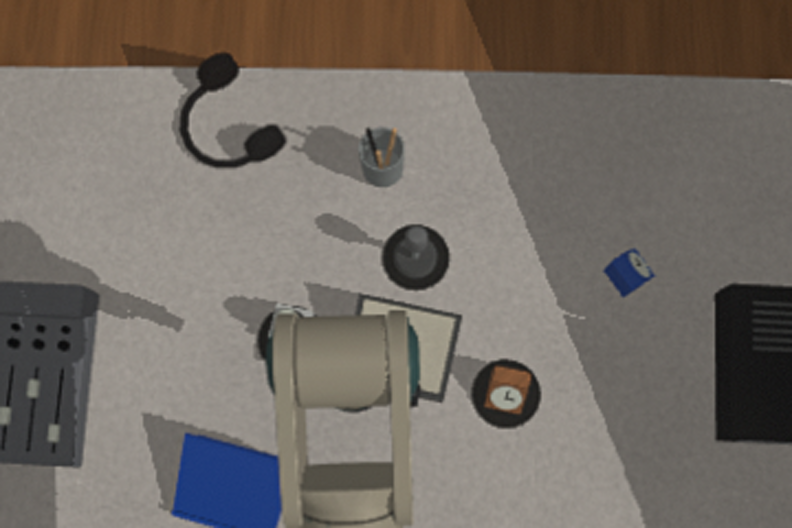

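The microphone stands upright and centred on the rear pad at (415,257), the clock is on the right pad at (508,392), and the cup at (382,157) hasn't moved. Handing in.

```bash
python3 -c "
from workcell import arm
print(arm.hand_in())"
```

```text
the job is handed in; nothing more can be done
None
```

The announcer's place is set up and handed in at about 26 s of robot time, with all four things released and standing. Handing in gives no verdict.

| Thing | Where it stands | Last measured |
|---|---|---|
| Microphone | rear pad | base about 2 mm from the pad centre |
| Talk-key box | left pad, by the fader desk | about 1 mm from the pad centre, within 0.01 rad of the rest's yaw |
| Clock (the wooden one) | right pad | about 1 mm from the pad centre, within 0.02 rad of the rest's yaw |
| Lamp | seat on top of the box | about 2 mm from the seat centre, upright |

The pen cup shifted by less than 1 mm. Nothing was knocked over, and the blue clock and blue rest were left alone.

- **Failed checks:** in the last wrist view the microphone was cut off at the picture's edge, so that reading of it was invalid. I relied on the earlier wrist measurement and confirmed it by eye in the final top view. The close-up crop of the lamp missed it, and a second picture put that right.
- **Disagreement:** the top and wrist cameras placed the pads 2 to 4 mm apart, so I used averages of the two.

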